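# Show the hidden pointing stud to the camera in the swivel mirror

## Robot

A 7-joint arm with a two-finger parallel gripper is mounted at the origin on the work surface. World frame = base frame: x ahead of the robot, y to its left, z up, the work surface at z = 0. Lengths are in mm, angles in degrees, forces in N, time in s.
With the tool pointing down it reaches from about 425 to 1025 mm from the base axis. Payload 9.4 kg.
Tool frame: the origin (TCP) lies where the fingers leave the gripper's body, on its centre line; the fingertips stand 84 mm ahead of it and the grasp point (between the pads) lies 65 mm ahead of it; z points along the fingers, y is the line along which they close (so a half turn about z gives the same grasp; the last joint's range is limited). The gripper opens to 93 mm and grips with 3 to 60 N. Pads are 15 mm wide; open, the fingers measure 128 mm over their backs; the gripper's body (75 mm by 188 mm) begins 65 mm behind the grasp point.
Start: joints at [71.465, 34.337, -0.143, 91.639, 0.103, 54.024, -4.572], TCP at [177.113, -703.033, 302.718] pointing down, gripper open.
Joint ranges: [-147.43, 147.43], [-19.82, 112.94], [-74.19, 73.91], [6.32, 146.72], [-59.91, 239.91], [6.04, 106.73], [-150.56, 150.56]. Speed limits (degrees/s): [127.2, 127.2, 172.46, 172.46, 180, 180, 180].

## Interface

Orientations are given as [roll, pitch, yaw] about the fixed x, y, z axes, in that order (R = Rz(yaw) Ry(pitch) Rx(roll)).
In Python, from rig import manip gives the robot as it stands.
- The arm moves only by the shell command python3 steer.py FILE [OPENING] [FORCE], which reads ROWS from the file FILE. ROWS is a JSON list of rows, 1 to 5 of them, each an object with the fields tx, ty, tz (the shift in mm), twist (a turn about the tool's z in degrees); a field left out counts as zero; each row is the pose to reach, as a shift and turn from the pose commanded when the command began, along the tool's axes at that moment; what a row does not reach only later rows make up. A row lasts 1/10 s, in which the tool goes at most 50 mm and 8.59 degrees, less where a joint would pass 70% of its speed; a pose out of reach is approached as far as the arm can. OPENING is the finger opening in mm, set as the command begins (- or left out keeps the last). The fingers move at their own pace and stop on an object; FORCE is the grip in N (left out, the last holds). Time passes only in rows, so rows that do not move let the fingers close. It prints the time, the measured TCP pose, the force, the opening and the grip force at its end. Input that does not fit is refused with a message, and nothing moves.
- manip.observe(): the state, without advancing time (a new reading comes with each control period).
- manip.get_image(name): name is "scene" or "top" or "wrist"; returns the picture (400x640x3 uint8, blue, green, red); there is no depth.
- manip.calibration(name): a dict with "mtx" (3x3 intrinsics, pixels), "R" (3x3) and "t" (3): a world point X has camera coordinates R X + t; the wrist camera has in their place "hand_eye" (4x4, takes a point from camera to tool coordinates, whose origin is the TCP and whose axes are the flange's). Camera axes: x right, y down, z forward; pixel columns grow to the right and rows downward; lengths in mm; the calibration is good to about 2 mm. The wrist camera is an equidistant fisheye: a pixel r from the principal point sees the ray r / f radians off the axis. A picture is of the moment at which its call begins: read the wrist's pose just before it. calibration takes no time and is no camera call.
- manip.hand_in(): hands the job in; it is judged then, once.
The state is a dict: "time": time; "joints": joint angles; "qd": joint speeds; "tau": joint torques, N m; "ee_pos": TCP position; "ee_rot": TCP orientation; "ft_force": force on the tool from outside, world axes, zero at the start; "torque": the same for the moment, N m; "finger_gap": finger opening in mm; "finger_force": force on a finger pad.
Only numpy, scipy, OpenCV 4.12 (cv2) and the standard library are available. Lean on these libraries where they do the work, as an engineer would, in place of code of your own. Each camera call takes 0.05 s, during which the arm holds its last target. There are 200 camera calls.

## Task

The camera on the rail has to see, by way of its swivel mirror, the brass pointing stud on the face of the stone that is turned towards the robot. Take away the carver's mallet that stands in front of that stud and stand it upright on the bench, clear of the camera's view (both camera to mirror and mirror to stud), without toppling it. Then take the mirror by the finger tab on its top edge, turn it until the stud shows in the middle of the mirror as seen from the camera, and finish still holding the tab at that angle, because the mirror springs back when let go; leave the chisels, brush and bottle where they lie.

Things in the scene. Friction and masses are not known exactly. Their poses are not given: they have to be found in the camera images.
- rig: Camera rail, fixed: aluminium, 400 mm long, 40 wide, 20 high, the swivel mirror at one end, a black camera at the other. Origin on the bench exactly below the mirror's swivel axis, z up, x along the rail from mirror to camera. The camera fills x 238 to 328, y -60 to 60, up to z 170 mm; its lens axis, 115 mm high, points straight back along -x at the swivel axis.
- lens (a point): Front of the camera's lens, 238 mm along the rail from the swivel axis, 115 mm above the bench. The line of view runs from here to the mirror's swivel axis.
- mirror (a joint): Swivel of the mirror about its vertical axis, rad. 0: parked at its stop, the glass square to the camera (normal along the rig's +x). Grows anticlockwise seen from above (towards the stone) to 1.3: at value a the normal points a, and the reflected view 2a, to the left of the rig's +x. A light spring (0.015 N m plus 0.06 N m per rad) turns it back to 0. Glass upright, 96 wide, 64 to 168 mm high.
- tab: Steel finger tab on top of the mirror, on the swivel axis: an upright plate parallel to the glass, 10 mm thick (its x axis, the glass's normal), 28 wide (y), from the mirror's frame at 172 mm up to 206 mm above the bench; origin in its middle, at 188 mm. It turns with the mirror, whose frame below it is 104 wide and 8 thick.
- view: No solid thing: the middle of the camera's view after the mirror, as on the camera's screen. Origin on the swivel axis at lens height; x along the reflected view, y to its left, z up. It turns twice as far as the mirror; the stud shows in the middle of the mirror when it lies on this x axis.
- stone: Roughed-out sandstone block, fixed, about 235 (x) by 280 (y) by 166 mm high. Origin under the middle of its footprint; z up; its flat dressed face looks to its -x (towards the robot), leans back 11 degrees and meets the bench at x = -115 mm. It bears three brass studs; only the one on this face counts.
- stud (a point): Head of the brass pointing stud on the stone's dressed face: 22 mm wide, standing about 19 mm out of the face, some 88 mm above the bench. The other two studs (on the top and on the far side) do not matter.
- mallet: Carver's mallet stood on its head, loose, about 0.55 kg: round nylon head up to 80 mm wide and 98 mm high with a wooden handle upright above it, 29 mm thick, from 98 to 240 mm above its foot. Origin at the middle of the underside of the head, z up along the handle. It starts between mirror and stud, about 75 mm from the stud.
- point_chisel: Pointed steel chisel lying on the bench, 208 mm long along its x axis (x -108 to 100), 20 mm thick; origin under it at bench height. Leave alone.
- flat_chisel: Flat steel chisel lying on the bench, 205 mm long along its x axis (x -108 to 97), 26 wide; origin under it at bench height. Leave alone.
- bench_brush: Wooden bench brush lying on its bristles, 255 mm long along its x axis (x -140 to 115), 45 wide, 50 high; origin under it at bench height. Leave alone.
- water_bottle: Water bottle standing on the bench, 66 mm wide and 210 high; origin under its middle. Leave alone.

How it is judged (in metres and radians):
At the end, for the whole second after the job is handed in: The stud lies within 25 mm sideways of the middle of the camera's reflected view, the mirror is still and its tab gripped with over 2 N; the mallet stands upright and still on the bench, let go, its axis at least 55 mm to the side of the camera-to-mirror and mirror-to-stud lines (y of stud in the frame of view between -0.025 and 0.025 m and x of stud in the frame of view above 0.1 m and contact force between the fingers and tab above 2 N and velocity of joint mirror between -0.05 and 0.05 rad/s and angle between mallet's own z axis and vertical below 0.1 rad and height (world z) of mallet between -0.006 and 0.006 m and linear speed of mallet below 0.02 m/s and contact force between mallet and the arm below 0.1 N and contact force between mallet and the fingers below 0.1 N and (y of mallet in the frame of view above 0.055 m or y of mallet in the frame of view below -0.055 m or x of mallet in the frame of view below -0.05 m or x of mallet in the frame of view above 0.45 m) and (y of mallet in the frame of rig above 0.055 m or y of mallet in the frame of rig below -0.055 m or x of mallet in the frame of rig below -0.05 m or x of mallet in the frame of rig above 0.3 m)); the arm keeps its last pose, push and grip.
It fails at once if the mallet is toppled (angle between mallet's own z axis and vertical above 0.7 rad).
It fails at once if a chisel, the brush or the bottle is shifted or knocked over (distance of any of point_chisel, flat_chisel, bench_brush, water_bottle from where it was at the start of the episode above 0.03 m or angle between water_bottle's own z axis and vertical above 0.5 rad).
It also fails if it takes over 48 s, if anything falls off the work surface, if the arm or the gripper's body presses on something with over 40 N, if the wrist force passes 120 N, or if a joint passes its speed limit or range.

## Working session

There is one attempt and no reset: what is moved stays moved. The work goes in short steps, Python scripts to look and compute and a shell command to move; the robot and the scene stay as the last step left them, time stands still between calls to the robot, and variables do not carry over. Pictures are saved under pics/ and viewed, at most 10 in all, crops included, and the job is handed in when it is done.

```bash
ls; mkdir -p pics; python3 - <<'E'
from rig import manip
import cv2
s=manip.observe();print(s)
for n in ("scene","top"):
    cv2.imwrite(f"pics/{n}0.png",manip.get_image(n))
    c=manip.calibration(n);print(n,c)
print(manip.calibration("wrist"))
E
```

```text
pics
rig.py
steer.py
{'time': 0.0, 'joints': array([71.46422531, 34.38554361, -0.14502137, 91.67932578,  0.10244055,
       54.02449868, -4.57211391]), 'qd': array([ 0.06521098,  0.01446052, -0.01910198, -0.10241406,  0.04754943,
        0.03550829,  0.02995891]), 'tau': array([ 4.31763783e-04, -7.65049124e+01,  1.49704423e+00, -2.52344137e+01,
       -5.24648570e-02,  1.72267843e-02,  1.82347158e-04]), 'ee_pos': array([ 177.03090167, -702.69327959,  301.85710381]), 'ee_rot': array([-1.79911116e+02,  8.01677058e-03,  1.41436528e+01]), 'ft_force': array([-0.24614407, -0.36466458, -0.09288348]), 'torque': array([ 0.01788986, -0.02273563,  0.034327  ]), 'finger_force': 0.0, 'finger_gap': 92.8346704038768}
scene {'mtx': array([[466.29621081,   0.        , 321.83538219],
       [  0.        , 466.29621081, 194.85778852],
       [  0.        ,   0.        ,   1.        ]]), 'R': array([[ 0.8753132 ,  0.48315762,  0.01963456],
       [ 0.31163303, -0.5325919 , -0.78691214],
       [-0.36974539,  0.69491336, -0.61675259]]), 't': array([-493.64243733,  -73.05677712, 1884.46573061])}
top {'mtx
[... 184 characters left out ...]
-0.99761933, -0.00113154],
       [-0.97276705, -0.06698269, -0.22189543],
       [ 0.22129138,  0.01640087, -0.97506981]]), 't': array([ -35.46614162,  607.69086877, 1043.8172157 ])}
{'mtx': array([[309.70691629,   0.        , 321.31020125],
       [  0.        , 309.70691629, 201.76554857],
       [  0.        ,   0.        ,   1.        ]]), 'hand_eye': array([[-7.29435495e-04, -9.66585707e-01, -2.56342619e-01,
         7.10969805e+01],
       [ 9.99999732e-01, -6.87351430e-04, -2.53766741e-04,
         9.07739680e-02],
       [ 6.90898395e-05, -2.56342735e-01,  9.66585949e-01,
        -8.18701590e+01],
       [ 0.00000000e+00,  0.00000000e+00,  0.00000000e+00,
         1.00000000e+00]])}
```

View pics/scene0.png

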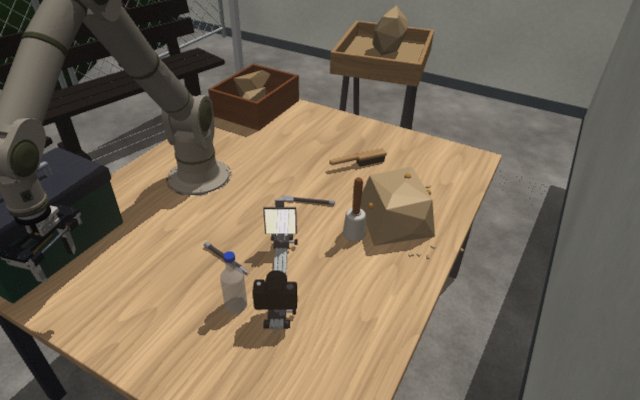

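View pics/top0.png

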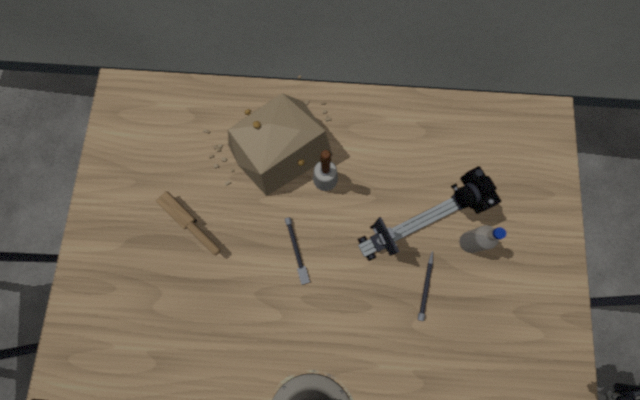

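The scene view shows the mirror at (280,222), camera (275,292), mallet (355,215), bottle (233,280) and stone (398,205). In the top view they are at mirror (385,237), camera (477,190), mallet (325,175) and front stud about (301,162). I'll zoom in to get exact pixels.

```bash
python3 - <<'E'
import cv2
a=cv2.imread("pics/top0.png")[80:280,215:515]
b=cv2.imread("pics/scene0.png")[150:350,190:450]
cv2.imwrite("pics/topc.png",cv2.resize(a[:,:200],None,fx=4,fy=4,interpolation=2)[:600])
cv2.imwrite("pics/c_rig.png",cv2.resize(a[70:195,130:300],None,fx=4.6,fy=4.6,interpolation=2))
cv2.imwrite("pics/c_sc.png",cv2.resize(b[:195],None,fx=3,fy=3,interpolation=2))
E
```

```text
(no output)
```

View pics/topc.png

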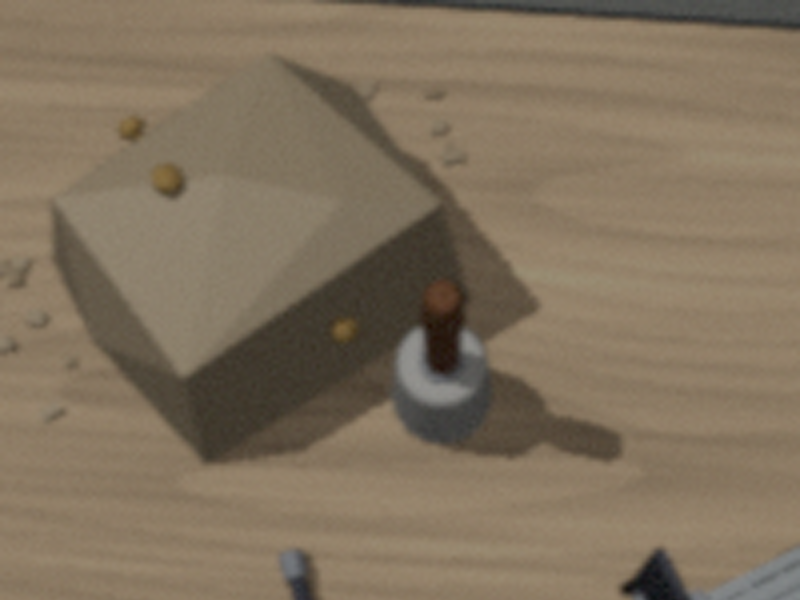

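View pics/c_sc.png

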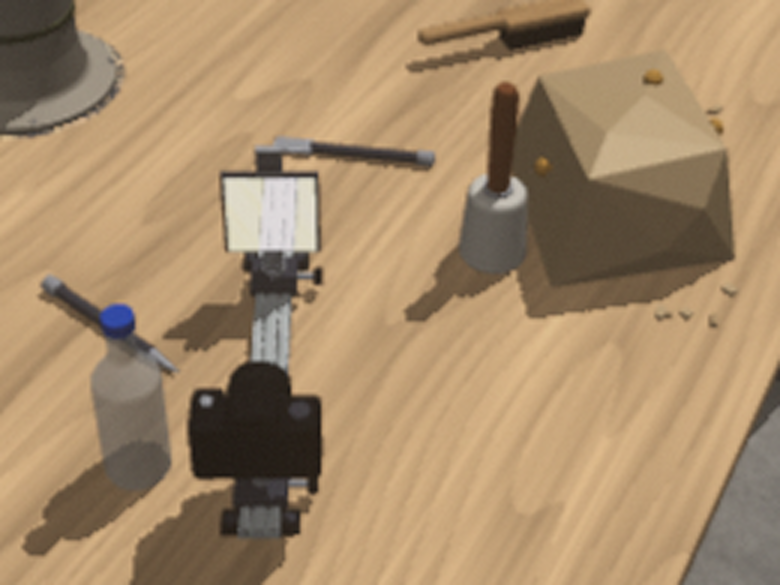

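View pics/c_rig.png

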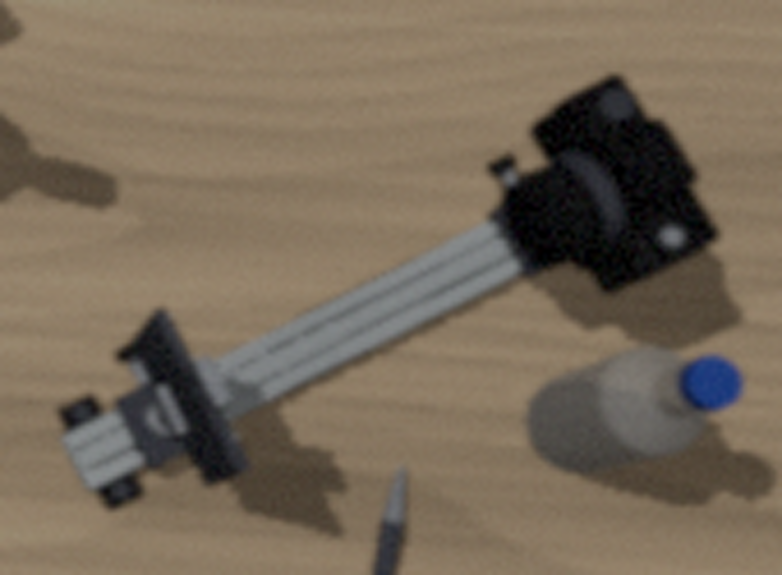

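The zooms show the front stud at top (300.8,162.3) and scene (370.7,204.7). The handle top is at top (325.5,153.3) and scene (359,180). The mirror's top edge in scene is about (263.7,208.2) to (296.5,207.8). Next I triangulate.

```bash
cat > h.py <<'E'
import numpy as np, cv2
from rig import manip
C={n:manip.calibration(n) for n in("scene","top")}
def ray(n,p):
    c=C[n];d=c["R"].T@np.linalg.solve(c["mtx"],[*p,1.]);return -c["R"].T@c["t"],d/np.linalg.norm(d)
def plane(n,p,z):
    o,d=ray(n,p);return o+d*(z-o[2])/d[2]
def tri(a,b):
    r=[ray("top",a),ray("scene",b)]
    A=sum(np.eye(3)-np.outer(d,d) for o,d in r);B=sum((np.eye(3)-np.outer(d,d))@o for o,d in r)
    X=np.linalg.solve(A,B);return X,[np.linalg.norm((np.eye(3)-np.outer(d,d))@(X-o)) for o,d in r]
def proj(n,X):
    c=C[n];q=c["mtx"]@(c["R"]@np.asarray(X,float)+c["t"]);return q[:2]/q[2]
E
python3 - <<'E'
from h import *
np.set_printoptions(precision=1,suppress=True)
t=lambda x,y:(215+x/4-.4,80+y/4-.4); r=lambda x,y:(345+x/4.6-.4,150+y/4.6-.4); s=lambda x,y:(190+x/3-.33,150+y/3-.33)
print("stud",tri(t(343,329),s(542,164)))
print("htop",tri(t(442,293),s(507,88)), plane("top",t(442,293),238),plane("scene",s(507,88),238))
print("hbase z98",plane("top",t(443,365),98),plane("scene",s(499,187),98))
for n,p in dict(up1=(200,365),up2=(490,225),lo1=(250,410),lo2=(530,265),e1=(65,440),e2=(95,490)).items(): print(n,plane("top",r(*p),20))
print("mirror top mid scene z172",plane("scene",s(222,175),170),plane("scene",s(319,173),170))
print("tab top scene z206",plane("scene",s(256,148),206),plane("scene",s(283,148),206))
print("bottle cap top",plane("top",r(712,383),210),plane("scene",s(117,312),210), "scene camera corners bottom")
print("stone face base", plane("top",t(210,460),0),plane("top",t(465,280),0))
print("chisel flat",plane("top",(289,219),5),plane("top",(304,281),5),"pt",plane("top",(430,256),5),plane("top",(422,317),5))
print("cams",[ray(n,(0,0))[0] for n in C])
E
```

```text
stud (array([711.2,  80.4,  92.9]), [np.float64(1.0740827888525686), np.float64(1.0740827888524578)])
htop (array([690.5,   6.3, 241. ]), [np.float64(1.29453552449125), np.float64(1.2945355244911334)]) [692.7   7.1 238. ] [688.1   8.9 238. ]
hbase z98 [688.    5.5  98. ] [687.5  11.4  98. ]
up1 [ 542. -195.   20.]
up2 [ 649.9 -385.9   20. ]
lo1 [ 514.6 -228.6   20. ]
lo2 [ 624.3 -412.3   20. ]
e1 [ 486.7 -108.8   20. ]
e2 [ 455.8 -129.7   20. ]
mirror top mid scene z172 [ 459.3 -197.5  170. ] [ 545.7 -143.3  170. ]
tab top scene z206 [ 491.2 -178.4  206. ] [ 515.3 -164.2  206. ]
bottle cap top [ 521.2 -443.4  210. ] [ 516.8 -442.6  210. ] scene camera corners bottom
stone face base [627.9 184.6   0. ] [791.   -5.8   0. ]
chisel flat [554.3 108.4   5. ] [371.1  47.2   5. ] pt [ 470.8 -326.2    5. ] [ 292.6 -304.     5. ]
cams [array([ 1151.6, -1109.9,  1114.5]), array([ 362.6,  -11.8, 1152.6])]
```

```bash
echo '[{"tz":-40},{"tz":-80},{"tx":20,"ty":-16,"tz":-80},{"tx":50,"ty":-42,"tz":-80},{"tx":86,"ty":-72,"tz":-80}]' > mv.in && python3 steer.py mv.in
echo '[{"tx":38,"ty":-32},{"tx":76,"ty":-64},{"tx":114,"ty":-96},{"tx":152,"ty":-128},{"tx":190,"ty":-160}]' > mv.in && python3 steer.py mv.in
echo '[{"tx":38,"ty":-32},{"tx":76,"ty":-64},{"tx":114,"ty":-96},{"tx":152,"ty":-128},{"tx":190,"ty":-160}]' > mv.in && python3 steer.py mv.in
echo '[{"tx":38,"ty":-32},{"tx":76,"ty":-64},{"tx":114,"ty":-96},{"tx":152,"ty":-128},{"tx":190,"ty":-160}]' > mv.in && python3 steer.py mv.in
echo '[{"tx":15,"ty":-12},{"tx":15,"ty":-12,"twist":-8},{"tx":15,"ty":-12,"twist":-16.5},{"tx":15,"ty":-12,"twist":-16.5}]' > mv.in && python3 steer.py mv.in
```

```text
time: 0.6
ee_pos: [242.3, -611.8, 382.4]
ee_rot: [-180.0, 0.0, 14.0]
ft_force: [1.1, 0.0, -0.5]
finger_gap: 93.0
finger_force: 0.0
time: 1.1
ee_pos: [388.8, -408.8, 382.6]
ee_rot: [-180.0, 0.0, 14.1]
ft_force: [1.2, -1.9, -0.1]
finger_gap: 92.9
finger_force: 0.0
time: 1.6
ee_pos: [534.0, -207.3, 382.6]
ee_rot: [-180.0, 0.0, 14.1]
ft_force: [0.1, -0.1, 0.0]
finger_gap: 92.8
finger_force: 0.0
time: 2.1
ee_pos: [679.2, -5.8, 382.4]
ee_rot: [180.0, 0.0, 14.1]
ft_force: [1.0, -0.7, -0.5]
finger_gap: 92.8
finger_force: 0.0
time: 2.5
ee_pos: [689.8, 7.4, 382.1]
ee_rot: [-180.0, 0.1, 30.8]
ft_force: [0.4, 0.3, -0.0]
finger_gap: 93.3
finger_force: 0.0
```

```bash
cat >> h.py <<'E'
from scipy.spatial.transform import Rotation as Ro
W=manip.calibration("wrist")
def wray(p,s):
    k=W["mtx"];v=np.array([(p[0]-k[0,2])/k[0,0],(p[1]-k[1,2])/k[1,1]]);th=np.linalg.norm(v)
    d=np.array([*(v/max(th,1e-9)*np.sin(th)),np.cos(th)]);H=W["hand_eye"]
    R=Ro.from_euler("xyz",s["ee_rot"],degrees=True).as_matrix()
    return s["ee_pos"]+R@H[:3,3],R@H[:3,:3]@d
def wplane(p,s,z):
    o,d=wray(p,s);return o+d*(z-o[2])/d[2]
E
python3 - <<'E'
from h import *
import pickle
s=manip.observe();im=manip.get_image("wrist");pickle.dump(s,open("s1.pkl","wb"))
cv2.imwrite("pics/w1.png",im)
E
```

```text
(no output)
```

View pics/w1.png

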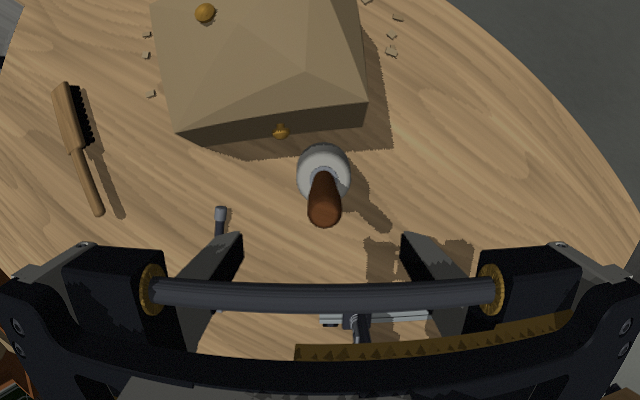

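The wrist view shows the handle top at about (324,210), the head circle at about (323,172) and the stud at (281,131), with the mallet lying between the fingers' sides.

```bash
python3 - <<'E'
from h import *
import pickle
np.set_printoptions(precision=1,suppress=True)
s=pickle.load(open("s1.pkl","rb"));im=cv2.imread("pics/w1.png")
print(s["ee_pos"],s["ee_rot"])
b,g,r=[im[...,i].astype(int) for i in range(3)]
m=((r>60)&(r>1.9*g)).astype(np.uint8);m[235:]=0
n,l,st,c=cv2.connectedComponentsWithStats(m);i=1+st[1:,4].argmax();print(st[i])
for v in(208,212,216):print(wplane((324,v),s,240))
print("head top",wplane((323,172),s,98),"stud",wplane((281,131),s,88))
E
```

```text
[689.8   7.4 382.1] [-180.     0.1   30.8]Traceback (most recent call last):
  File "<stdin>", line 8, in <module>
ValueError: attempt to get argmax of an empty sequence
```

```bash
python3 - <<'E'
from h import *
import pickle
np.set_printoptions(precision=1,suppress=True)
s=pickle.load(open("s1.pkl","rb"));im=cv2.imread("pics/w1.png")
for p in((324,209),(324,213),(324,217)):print(im[p[1],p[0]],wplane(p,s,240))
print("head top",wplane((323,172),s,98),"stud",wplane((281,131),s,88))
E
```

```text
[34 60 93] [695.9   8.6 240. ]
[34 57 91] [693.2   7.  240. ]
[34 58 92] [690.4   5.4 240. ]
head top [699.8  11.1  98. ] stud [716.1  79.9  88. ]
```

```bash
echo '[{"tx":2,"tz":30},{"tx":2,"tz":60},{"tx":2,"tz":90},{"tx":2,"tz":112},{"tx":2,"tz":118}]' > mv.in && python3 steer.py mv.in 93 40
echo '[{},{},{},{},{}]' > mv.in && python3 steer.py mv.in 20 40
echo '[{},{},{}]' > mv.in && python3 steer.py mv.in 20 40
```

```text
time: 3.05
ee_pos: [690.5, 8.1, 262.1]
ee_rot: [-179.9, 0.2, 30.4]
ft_force: [-0.3, 0.2, -0.4]
finger_gap: 93.2
finger_force: 0.0
time: 3.55
ee_pos: [691.9, 8.8, 265.5]
ee_rot: [180.0, -0.1, 30.6]
ft_force: [-0.8, 0.1, 0.0]
finger_gap: 57.4
finger_force: 0.0
time: 3.85
ee_pos: [691.7, 8.8, 264.7]
ee_rot: [180.0, 0.0, 30.6]
ft_force: [0.2, -0.2, -0.7]
finger_gap: 33.7
finger_force: 0.7
```

```bash
echo '[{},{},{},{}]' > mv.in && python3 steer.py mv.in 20 40
echo '[{"tz":-4},{"tz":-10},{"tz":-18},{"tz":-25},{"tz":-25}]' > mv.in && python3 steer.py mv.in
```

```text
time: 4.25
ee_pos: [691.7, 8.7, 264.6]
ee_rot: [180.0, 0.0, 30.6]
ft_force: [0.6, -0.6, -0.4]
finger_gap: 28.7
finger_force: 40.0
time: 4.75
ee_pos: [692.2, 8.9, 291.2]
ee_rot: [179.9, -0.1, 30.6]
ft_force: [0.3, 0.7, -7.2]
finger_gap: 28.6
finger_force: 40.0
```

```bash
echo '[{"tx":-4,"ty":10},{"tx":-12,"ty":31},{"tx":-22,"ty":56},{"tx":-31,"ty":79},{"tx":-37,"ty":94}]' > mv.in && python3 steer.py mv.in
echo '[{"tx":-3,"ty":8},{"tx":-3,"ty":8},{"tx":-3,"ty":8,"tz":8},{"tx":-3,"ty":8,"tz":15},{"tx":-3,"ty":8,"tz":20}]' > mv.in && python3 steer.py mv.in
echo '[{"tz":1},{"tz":2},{"tz":3},{"tz":4},{"tz":4}]' > mv.in && python3 steer.py mv.in
```

```text
time: 5.25
ee_pos: [707.6, -94.5, 289.2]
ee_rot: [179.9, 0.1, 30.5]
ft_force: [0.2, -0.6, -6.1]
finger_gap: 28.9
finger_force: 40.0
time: 5.75
ee_pos: [708.9, -97.9, 268.5]
ee_rot: [-179.9, 0.0, 30.7]
ft_force: [-0.2, 0.4, -5.2]
finger_gap: 28.5
finger_force: 40.0
time: 6.25
ee_pos: [709.3, -99.3, 265.7]
ee_rot: [180.0, -0.0, 30.6]
ft_force: [0.2, -0.4, -5.7]
finger_gap: 28.8
finger_force: 40.0
```

```bash
echo '[{"tz":0.5},{"tz":1},{"tz":1}]' > mv.in && python3 steer.py mv.in; python3 - <<'E'
from h import *
cv2.imwrite("pics/s2.png",cv2.resize(manip.get_image("scene")[150:300,240:440],None,fx=4,fy=4,interpolation=2))
E
```

```text
time: 6.55
ee_pos: [709.2, -99.3, 264.7]
ee_rot: [-180.0, 0.0, 30.6]
ft_force: [0.4, -0.8, -6.1]
finger_gap: 28.8
finger_force: 40.0
```

View pics/s2.png

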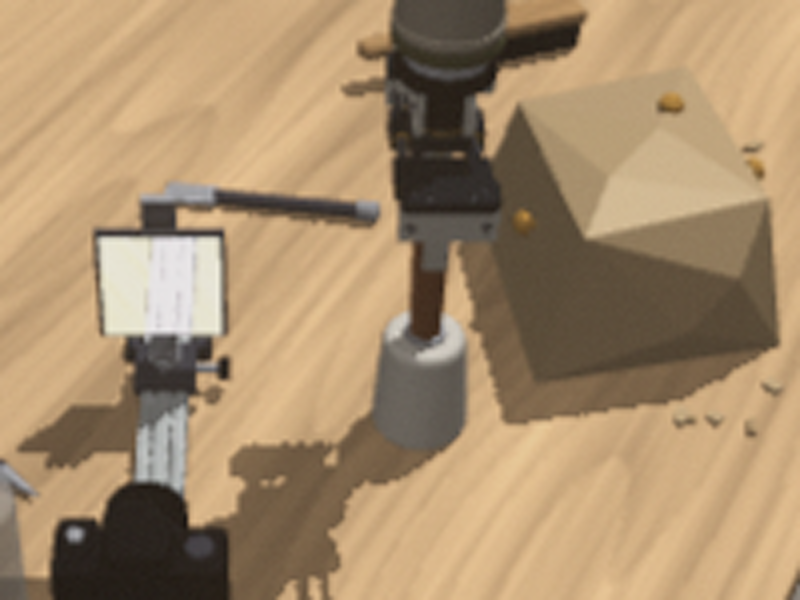

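The mallet hangs upright just above the bench, with its head at crop (420,390). I'll lower it until the bench takes the weight.

```bash
echo '[{"tz":0.5},{"tz":1},{"tz":1}]' > mv.in && python3 steer.py mv.in | grep -E "pos|force"; echo '[{"tz":0.5},{"tz":1},{"tz":1}]' > mv.in && python3 steer.py mv.in| grep -E "pos|force"
```

```text
ee_pos: [709.4, -99.3, 264.6]
ft_force: [-0.9, 0.7, 3.8]
finger_force: 40.0
ee_pos: [709.5, -99.3, 264.6]
ft_force: [-2.8, -0.0, 11.0]
finger_force: 40.0
```

```bash
echo '[{"tz":-1},{"tz":-1}]' > mv.in && python3 steer.py mv.in| grep -E "pos|force"; echo '[{},{},{},{},{}]' > mv.in && python3 steer.py mv.in 60; echo '[{"tz":-10},{"tz":-30},{"tz":-60},{"tz":-90},{"tz":-115}]' > mv.in && python3 steer.py mv.in; echo '[{},{}]' > mv.in && python3 steer.py mv.in
python3 - <<'E'
from h import *
im=manip.get_image("top");cv2.imwrite("pics/t3.png",im);cv2.imwrite("pics/s3.png",manip.get_image("scene"))
# swivel/tab candidates projected into the views
for X in((502,-170,206),(502,-170,172),(502,-170,20)):print(proj("top",X),proj("scene",X))
E
```

```text
ee_pos: [709.5, -99.3, 264.6]
ft_force: [-2.7, 0.8, 7.5]
finger_force: 40.0
time: 7.9
ee_pos: [709.3, -99.3, 263.5]
ee_rot: [-180.0, 0.0, 30.6]
ft_force: [-0.8, -0.8, 0.1]
finger_gap: 59.2
finger_force: 0.0
time: 8.4
ee_pos: [709.4, -99.3, 381.3]
ee_rot: [179.9, -0.1, 30.6]
ft_force: [-0.1, -0.5, 0.1]
finger_gap: 60.0
finger_force: 0.0
time: 8.6
ee_pos: [709.2, -99.3, 379.6]
ee_rot: [180.0, -0.1, 30.6]
ft_force: [0.5, -0.8, 0.4]
finger_gap: 60.1
finger_force: 0.0
[389.96001986 233.22854717] [279.38845191 198.64922909]
[387.72522082 234.98317505] [279.78096008 207.05554036]
[379.33416721 241.57131847] [281.40735568 241.8879046 ]
```

```bash
echo '[{"tx":-44,"ty":-9},{"tx":-88,"ty":-18},{"tx":-132,"ty":-27},{"tx":-176,"ty":-36},{"tx":-214,"ty":-45}]' > mv.in && python3 steer.py mv.in | grep -E "pos|rot"; echo '[{"tz":10},{"tz":20},{"tz":20}]' > mv.in && python3 steer.py mv.in
python3 - <<'E'
from h import *
import pickle
s=manip.observe();im=manip.get_image("wrist");pickle.dump(s,open("s4.pkl","wb"))
cv2.imwrite("pics/w4.png",im)
cv2.imwrite("pics/w4c.png",cv2.resize(im[100:300,180:440],None,fx=3,fy=3,interpolation=2)) 
E
```

```text
ee_pos: [499.6, -170.4, 377.6]
ee_rot: [-179.9, 0.1, 30.6]
time: 9.5
ee_pos: [502.6, -169.1, 356.8]
ee_rot: [-179.9, 0.1, 30.7]
ft_force: [-0.7, -0.3, -0.1]
finger_gap: 59.7
finger_force: 0.0
```

View pics/w4c.png

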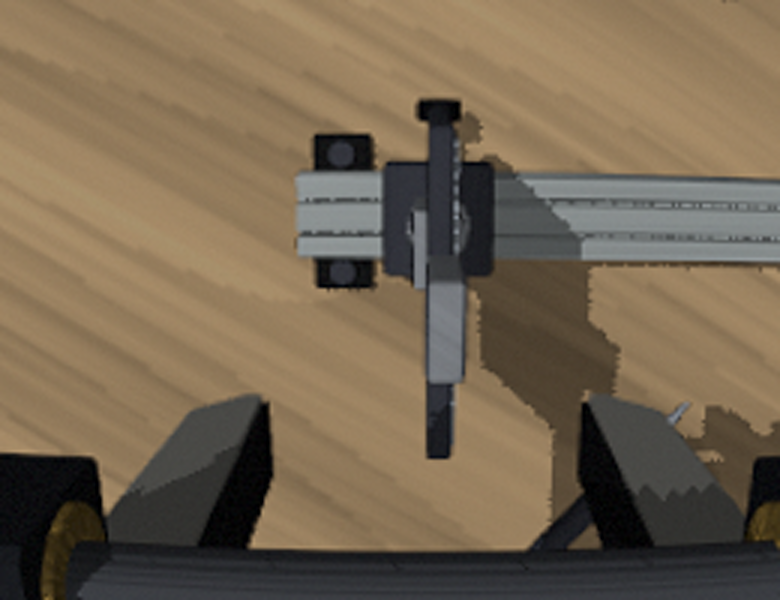

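The wrist crop shows the tab's top face at x 430–466, y 280–383, between the fingers. The rail edges run nearly horizontal at y 172–257.

```bash
python3 - <<'E'
from h import *
import pickle
np.set_printoptions(precision=1,suppress=True)
s=pickle.load(open("s4.pkl","rb"));im=cv2.imread("pics/w4.png")
f=lambda x,y:(180+x/3-.33,100+y/3-.33)
P={k:wplane(f(*p),s,z) for k,p,z in (("t1",(430,280),206),("t2",(430,383),206),("t3",(466,383),206),("t4",(466,280),206),("m1",(440,458),172),("m2",(440,118),172),
 ("u1",(300,172),20),("u2",(780,181),20),("l1",(300,257),20),("l2",(780,265),20),("c1",(384,168),25),("c2",(384,275),25),("c3",(493,168),25),("c4",(493,275),25))}
for k in P:print(k,P[k])
a=lambda p,q:np.degrees(np.arctan2(*(P[q]-P[p])[1::-1]))
print("tab",np.mean([P[k] for k in("t1","t2","t3","t4")],0),"yaws",a("u1","u2"),a("l1","l2"),a("t2","t1")-90,a("t3","t4")-90,a("m1","m2")-90)
# longer: rail edge columns
g=cv2.cvtColor(im,6).astype(int)
for c in(285,300,330,360,390,420,450,480):
    d=np.abs(np.diff(g[120:260,c]));print(c,[(120+i,d[i]) for i in np.where(d>35)[0]][:12])
E
```

```text
t1 [ 517.  -161.8  206. ]
t2 [ 492.8 -176.1  206. ]
t3 [ 497.7 -184.4  206. ]
t4 [ 521.7 -169.7  206. ]
m1 [ 462.5 -197.9  172. ]
m2 [ 552.5 -144.1  172. ]
u1 [ 492.7 -108.    20. ]
u2 [ 606.4 -302.8   20. ]
l1 [ 458.2 -127.3   20. ]
l2 [ 572.9 -326.4   20. ]
c1 [ 514.2 -140.1   25. ]
c2 [ 471.7 -164.8   25. ]
c3 [ 539.1 -182.    25. ]
c4 [ 497.2 -207.7   25. ]
tab [ 507.3 -173.   206. ] yaws -59.72192452800004 -60.04241943139053 -59.262470064416775 -58.650673508968595 -59.118374650671434
285 [(np.int64(144), np.int64(82)), (np.int64(156), np.int64(63)), (np.int64(157), np.int64(44)), (np.int64(165), np.int64(63)), (np.int64(167), np.int64(51)), (np.int64(178), np.int64(67)), (np.int64(184), np.int64(54)), (np.int64(185), np.int64(50)), (np.int64(195), np.int64(46))]
300 [(np.int64(143), np.int64(55)), (np.int64(144), np.int64(83)), (np.int64(156), np.int64(70)), (np.int64(165), np.int64(67)), (np.int64(167), np.int64(37)), (np.int64(176), np.int64(47)), (np.int64(178), np.int64(87)), (np.int64(184), np.int64(44)), (np.int64(185), np.int64(50)), (np.int64(186), np.int64(41)), (np.int64(195), np.int64(85))]
330 [(np.int64(132), np.int64(61)), (np.int64(133), np.int64(46)), (np.int64(227), np.int64(53)), (np.int64(233), np.int64(38))]
360 [(np.int64(159), np.int64(42)), (np.int64(165), np.int64(69))]
390 [(np.int64(157), np.int64(43)), (np.int64(159), np.int64(38)), (np.int64(165), np.int64(36)), (np.int64(186), np.int64(54)), (np.int64(188), np.int64(55))]
420 [(np.int64(158), np.int64(58)), (np.int64(160), np.int64(49)), (np.int64(180), np.int64(43)), (np.int64(186), np.int64(83)), (np.int64(188), np.int64(36)), (np.int64(253), np.int64(42))]
450 [(np.int64(159), np.int64(66)), (np.int64(161), np.int64(46)), (np.int64(186), np.int64(43))]
480 [(np.int64(179), np.int64(61)), (np.int64(181), np.int64(58)), (np.int64(187), np.int64(58)), (np.int64(189), np.int64(46)), (np.int64(249), np.int64(50))]
```

```bash
echo '[{"tx":2,"ty":4.5,"tz":20},{"tx":2,"ty":4.5,"tz":45},{"tx":2,"ty":4.5,"tz":70},{"tx":2,"ty":4.5,"tz":90},{"tx":2,"ty":4.5,"tz":96}]' > mv.in && python3 steer.py mv.in 60 30; echo '[{},{},{},{},{}]' > mv.in && python3 steer.py mv.in 2 30;echo '[{},{},{},{}]' > mv.in && python3 steer.py mv.in
```

```text
time: 10.05
ee_pos: [506.6, -171.7, 260.5]
ee_rot: [-179.8, 0.1, 30.7]
ft_force: [-0.0, 0.2, 0.3]
finger_gap: 60.1
finger_force: 0.0
time: 10.55
ee_pos: [506.4, -172.6, 263.3]
ee_rot: [180.0, -0.0, 30.6]
ft_force: [-0.2, 1.1, 0.1]
finger_gap: 24.4
finger_force: 0.0
time: 10.95
ee_pos: [506.4, -172.8, 262.9]
ee_rot: [180.0, -0.0, 30.6]
ft_force: [-1.2, -1.4, 2.4]
finger_gap: 9.9
finger_force: 30.0
```

```bash
echo '[{"twist":-4},{"twist":-10},{"twist":-16},{"twist":-22},{"twist":-27}]' > mv.in && python3 steer.py mv.in; echo '[{"twist":-5},{"twist":-10},{"twist":-15},{"twist":-20},{"twist":-23}]' > mv.in && python3 steer.py mv.in
```

```text
time: 11.45
ee_pos: [506.4, -172.7, 262.9]
ee_rot: [180.0, 0.0, 57.9]
ft_force: [-0.8, -1.0, 2.1]
finger_gap: 9.4
finger_force: 30.0
time: 11.95
ee_pos: [506.3, -172.7, 262.9]
ee_rot: [180.0, 0.0, 80.8]
ft_force: [0.3, -0.6, 3.2]
finger_gap: 10.3
finger_force: 30.0
```

```bash
echo '[{"twist":-2},{"twist":-4},{"twist":-4.7},{"twist":-4.7},{"twist":-4.7}]' > mv.in && python3 steer.py mv.in
python3 - <<'E'
from h import *
import pickle
s=manip.observe();im=manip.get_image("wrist");pickle.dump(s,open("s5.pkl","wb"));print(s["ee_rot"])
cv2.imwrite("pics/w5.png",im)
sc=manip.get_image("scene")[130:330,230:430];tp=manip.get_image("top")[100:300,280:480]
a=cv2.resize(np.hstack([sc,tp]),None,fx=2,fy=2,interpolation=2);cv2.imwrite("pics/f5.png",a)
E
```

```text
time: 12.45
ee_pos: [506.3, -172.6, 262.9]
ee_rot: [180.0, 0.0, 85.4]
ft_force: [-0.6, -1.6, 4.2]
finger_gap: 10.1
finger_force: 30.0
[1.79985324e+02 1.67216152e-02 8.53530896e+01]
```

View pics/w5.png

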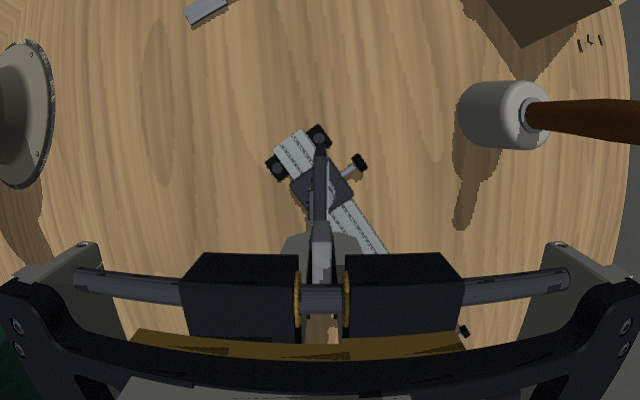

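View pics/f5.png

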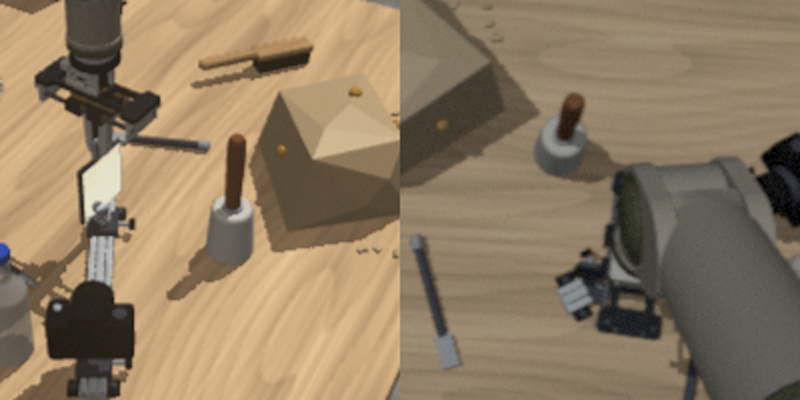

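The mirror frame lines up with the gripper at wrist column 320–321. The mallet stands upright, well clear of the mirror–stud line, and the tab is gripped with 30 N at yaw 85.4°. Handing in.

```bash
python3 -c "
from rig import manip
print(manip.hand_in())"
```

```text
the job is handed in; nothing more can be done
None
```

I handed the job in at about 12.5 s: the mallet stands upright about 100 mm clear of the view, and the arm holds the mirror tab with 30 N, turned about 55° towards the stud by my measurements; no verdict came back.

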